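# Tuck the document box's flap under its hood

### The arm

A 6-joint arm with a two-finger parallel gripper is mounted at the origin on the work surface. World frame = base frame: x ahead of the robot, y to its left, z up, the work surface at z = 0. Lengths are in m, angles in rad, forces in N, time in s.
With the tool pointing down it reaches from about 0.25 to 0.775 m from the base axis. Payload 4 kg.
Tool frame: the origin (TCP) lies at the very end of the fingers, on their centre line; the grasp point (between the pads) lies 19 mm behind it; z points along the fingers, y is the line along which they close (so a half turn about z gives the same grasp; the last joint's range is limited). The gripper opens to 94 mm and grips with 3 to 60 N. Pads are 16 mm wide; open, the fingers measure 119 mm over their backs; the gripper's body (75 mm by 177 mm) begins 78 mm behind the grasp point.
Start: joints at [-1.406, 0.087, 1.371, -0, 1.684, -0.103], TCP at [0.146, -0.53, 0.206] pointing down, gripper open.
Joint ranges: [-3.1, 3.1], [-0.76, 2.03], [0.27, 2.55], [-1.08, 4.22], [0.17, 2.65], [-2.57, 2.57]. Speed limits (rad/s): [2.79, 2.79, 3.14, 3.14, 3.14, 3.14].

### API

Orientations are given as [roll, pitch, yaw] about the fixed x, y, z axes, in that order (R = Rz(yaw) Ry(pitch) Rx(roll)).
In Python, from bench import robot gives the robot as it stands. The module is installed in compiled form; this text tells all that it offers.
- The arm moves only by the tool move_arm, never from a script. Its argument "deltas" is one flat list of numbers, 7 for each row, row after row: the turn, a rotation vector about the tool's x, y, z in rad, then the shift along the tool's x, y, z in cm, then the closure, from -1 (fully open) to 1 (shut). A call has 1 to 8 rows; each row is the pose to reach, as a shift and turn from the pose commanded when the call began, along the tool's axes at that moment; what a row does not reach only later rows make up. A row lasts 1/10 s, in which the tool goes at most 50 mm and 8.59 degrees, less where a joint would pass 70% of its speed; a pose out of reach is approached as far as the arm can. A call with a gripper value outside its range is refused whole. The fingers move at their own pace and stop on an object; the grip force is fixed at half the most. Time passes only in rows, so rows that repeat a pose let the fingers close. It gives the time, the measured TCP pose, the force, the opening and the grip force at its end, in the units of the state.
- robot.get_obs(): the state, without advancing time (a new reading comes with each control period).
- robot.snapshot(name): name is "scene" or "top" or "wrist"; returns a dict with "image" (400x640x3 uint8, red, green, blue), "depth" (400x640 float32, m along the optical axis (not along the pixel's ray), 0 where there is no reading), "fov_y" (degrees; the focal length in pixels is half the picture's height over the tangent of half this angle, whatever the lens; pixels are square), "cx", "cy" (the principal point, pixels), "origin" and "orientation" of the camera in the world; the wrist camera has in their place "T_tool_cam" (4x4, takes a point from camera to tool coordinates, whose origin is the TCP and whose axes are the flange's). Camera axes: x right, y up, looking along -z (the intrinsics and any distortion apply to the point x, -y, -z); pixel columns grow to the right and rows downward; lengths in m; the calibration is good to about 2 mm. A picture is of the moment at which its call begins: read the wrist's pose just before it.
- robot.close_job(): hands the job in; it is judged then, once.
The state is a dict: "time": time; "joint_positions": joint angles; "qvel": joint speeds; "joint_torque": joint torques, N m; "tool_pos": TCP position; "ee_rot": TCP orientation; "wrist_force": force on the tool from outside, world axes, zero at the start; "wrist_torque": the same for the moment, N m; "width": finger opening in m; "finger_force": force on a finger pad.
Only numpy, scipy, OpenCV 4.12 (cv2) and the standard library are available. Lean on these libraries where they do the work, as an engineer would, in place of code of your own. Each camera call takes 0.05 s, during which the arm holds its last target. There are 200 camera calls.

### The job

Close the open grey document box: with the fingertips, fold its sprung flap over until it lies flat, then, still pressing it down, push it forward by its step until its edge is fully home under the lip of the hood and it stays shut by itself. Only push and press: lift nothing, leave the box where it stands, and leave the things on and around it alone. Finish with the hand clear.

Things in the scene. Friction and masses are not known exactly. Their poses are not given: they have to be found in the camera images.
- doc_box: Loose grey-board document box, 220 (its x) x 180 (y) x 72 high, about 2.2 kg with the booklets in it, standing on the table. Origin: centre of its underside, z up. Walls are 60 high. The far part (own x +15 to +110) is roofed by a fixed hood, top at z 72, underside at z 68; the near part is open and is closed by the flap. Its own +x is 'forward', from the fold axis to the hood; it is turned at most 0.6 rad from world x.
- fold_axis (a point): Middle of the flap's hinge axis, on the box's near edge: box frame (-105, 0, 63). The axis lies along the box's y.
- lip_edge (a point): Middle of the outer edge of the hood's lip, box frame (14.5, 0, 73.5). The lip runs the whole width of the hood and is flared: its underside slopes down from z 72 at its edge (x 14.5) to z 68 at x 23, and stays at 68 further in.
- flap_fold (a joint): Angle of the flap about the fold axis, rad: 0 = folded over, lying flat and pointing forward; 1.57 = upright; 2.0 = stop, leaning back to the robot side. A weak spring raises an untucked flap again to about 1.4; holding it flat takes about 1 N at 55 mm from the axis. Tucked and let go, it rests at about 0.03 against the lip's underside.
- flap_slide (a joint): How far the flap has been pushed out along its own plane, away from the fold axis, m: 0 = drawn in (as at the start), 0.034 = end stop, fully home. It slides on its aluminium hinge leaf with about 0.7 N of friction and stays where it is left. Folded flat and drawn in, the flap's edge is 10 mm short of the lip's edge; if pushed out more than about 10 mm before it is flat, it lands on top of the lip instead.
- flap_edge (a point): Middle of the flap's free edge, mid-thickness, 109 from the fold axis when drawn in (143 when fully home). The flap is a grey board 101 long x 168 wide x 4 thick; flat, its top is at box z 65.
- thumb_step (a point): Foot of the thumb step on the flap's outer face (its upper face when folded, facing the robot when upright), in the middle of the width, 70 from the fold axis when drawn in. The step is a wall 10 high and 70 wide, facing the fold axis, that a fingertip can push against; beyond it a ramp runs down towards the free edge, ending 31 further on. Between the fold axis and the step the flap is plain.
- weight: Brass paperweight, 42 diameter x 43 high, 0.25 kg, standing loose on the hood. Origin: centre of its underside.
- loupe: Black magnifier loupe, 44 diameter x 40 high, standing left of the box. Origin: centre of its underside.
- stamp: Wooden hand stamp, 36 x 60 foot, 72 high, standing right of the box. Origin: centre of its underside.
- booklet_near: Booklet 100 x 145 x 12 lying between the robot and the box. Origin: centre of its underside.
- booklet_left: Booklet 150 x 210 x 16 lying off to one side. Origin: centre of its underside.
- pencil_pot: Dark steel pencil pot, 72 diameter x 95 high, pencils up to 165 high, off to one side. Origin: centre of its underside.
- bone_folder: Flat bone folder 160 x 22 x 5 lying off to one side. Origin: centre of its underside.
Not all that is in view belongs to the job. Several things have the shape of the weight; the one meant has the colours described above.

How it is judged:
On the way, in this order (a step that is already met when the one before it is completed fails the run):
1. the flap is folded over (value of joint flap_fold below 0.3 rad), for 0.1 s.
2. the flap's edge is beneath the lip (value of joint flap_fold below 0.055 rad and value of joint flap_slide above 0.028 m), for 0.2 s.
At the end, for the whole second after the job is handed in: The flap lies flat (fold angle under 0.055 rad) with its edge beneath the lip, pushed out by more than 28 of its 34 mm, held there by the lip alone; the box stands flat on the table and everything is at rest (all of step 2 and velocity of joint flap_fold below 0.05 rad/s and linear speed of doc_box below 0.01 m/s and height (world z) of doc_box below 0.005 m and angle between doc_box's own z axis and vertical below 0.04 rad and linear speed of each of weight, loupe, stamp, booklet_near, booklet_left, pencil_pot, bone_folder below 0.02 m/s); the robot touches nothing.
It fails at once if the box is lifted or tipped (10 mm, 0.1 rad) (height (world z) of doc_box above 0.01 m or angle between doc_box's own z axis and vertical above 0.1 rad).
It fails at once if the box is shoved more than 20 mm from its place (distance of doc_box from where it was at the start of the episode above 0.02 m).
It fails at once if a bystander is lifted, toppled, or moved more than 30 mm (distance of any of weight, loupe, stamp, booklet_near, booklet_left, pencil_pot, bone_folder from where it was at the start of the episode above 0.03 m or angle between any of weight, loupe, stamp, booklet_near, booklet_left, pencil_pot, bone_folder's own z axis and vertical above 0.5 rad).
It also fails if it takes over 37 s, if anything falls off the work surface, if the arm or the gripper's body presses on something with over 40 N, if the wrist force passes 120 N, or if a joint passes its speed limit or range.

## Working session

There is one attempt and no reset: what is moved stays moved. The work goes in short steps, Python scripts to look and compute and a tool call to move; the robot and the scene stay as the last step left them, time stands still between calls to the robot, and variables do not carry over. Pictures are saved under pics/ and viewed, at most 10 in all, crops included, and the job is handed in when it is done.

Besides the shell and the picture viewer there is one more tool, called after ">>>" as name(argument=value, ...) on one line, values as JSON. move_arm: Moves the arm, as the interface text tells. Its arguments: {"type":"object","properties":{"deltas":{"type":"array","items":{"type":"number"}}},"required":["deltas"]}

```bash
mkdir -p pics; cat > h.py <<'E'
import numpy as np, cv2
from bench import robot
from scipy.spatial.transform import Rotation as R
def rot(o):
    o=np.array(o,float)
    if o.shape==(3,3): return o
    return R.from_euler('xyz',o).as_matrix() if o.size==3 else R.from_quat(o).as_matrix()
def snap(n):
    ob=robot.get_obs(); s=robot.snapshot(n)
    if n=="wrist":
        T=np.array(s["T_tool_cam"]); Rt=rot(ob["ee_rot"])
        s["R"]=Rt@T[:3,:3]; s["o"]=Rt@T[:3,3]+np.array(ob["tool_pos"])
    else: s["R"]=rot(s["orientation"]); s["o"]=np.array(s["origin"])
    s["f"]=200/np.tan(np.radians(s["fov_y"])/2)
    return s
def cloud(s):
    v,u=np.mgrid[0:400,0:640]; d=s["depth"]
    c=np.stack([(u-s["cx"])/s["f"]*d,-(v-s["cy"])/s["f"]*d,-d],-1)
    return c@s["R"].T+s["o"]
def ray(s,u,v,z):
    c=s["R"]@np.array([(u-s["cx"])/s["f"],-(v-s["cy"])/s["f"],-1]); return s["o"]+c*(z-s["o"][2])/c[2]
E
python3 - <<'E'
from h import *
for n in("scene","top"):
    s=snap(n); cv2.imwrite(f"pics/{n}.png",s["image"][...,::-1]); np.save(n,cloud(s))
    print(n,{k:v for k,v in s.items() if k not in("image","depth")})
print(robot.get_obs())
E
```

```text
scene {'fov_y': 55.30995527022345, 'cx': 321.91899259691235, 'cy': 198.8515020717044, 'origin': array([ 0.9983757 , -0.28236755,  0.84194174]), 'orientation': array([0.61627947, 0.01542642, 1.00410925]), 'R': array([[ 0.53677606, -0.68368885,  0.49440976],
       [ 0.84358372,  0.44560238, -0.29967485],
       [-0.01542581,  0.57793431,  0.81593748]]), 'o': array([ 0.9983757 , -0.28236755,  0.84194174]), 'f': np.float64(381.67227346242805)}
top {'fov_y': 57.40380879692974, 'cx': 323.49692626136783, 'cy': 204.87395877201453, 'origin': array([ 0.36172321, -0.01253243,  1.01905096]), 'orientation': array([ 0.19827736,  0.01879498, -1.59230716]), 'R': array([[-0.02150538,  0.98010092, -0.19733148],
       [-0.99959207, -0.02478893, -0.01418449],
       [-0.01879387,  0.19694594,  0.9802342 ]]), 'o': array([ 0.36172321, -0.01253243,  1.01905096]), 'f': np.float64(365.27865001276746)}
{'time': 0.1, 'joint_positions': array([-1.40610818e+00,  8.78934853e-02,  1.37209464e+00,  3.37017294e-06,
        1.68361580e+00, -1.03130586e-01]), 'qvel': array([-0.00087945, -0.00149589, -0.00549111,  0.00080364, -0.00117568,
       -0.00099984]), 'joint_torque': array([ 1.96187983e-03, -3.41255200e+01, -3.03300333e+01,  7.19825272e-02,
        3.05062300e-02, -9.64514425e-05]), 'tool_pos': array([ 0.14544398, -0.52990355,  0.20441877]), 'ee_rot': array([-3.13959242e+00, -2.10387170e-04,  2.67818900e-01]), 'wrist_force': array([-0.06990039, -0.08991122, -1.00502568]), 'wrist_torque': array([ 0.00822552, -0.05140574, -0.005818  ]), 'finger_force': 0.0, 'width': 0.09402294906576722}
```

View pics/scene.png

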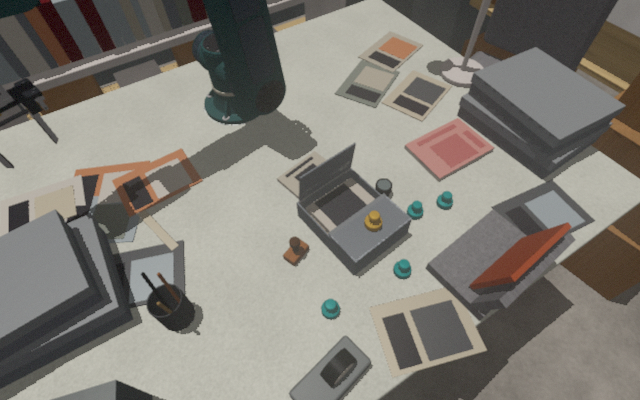

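View pics/top.png

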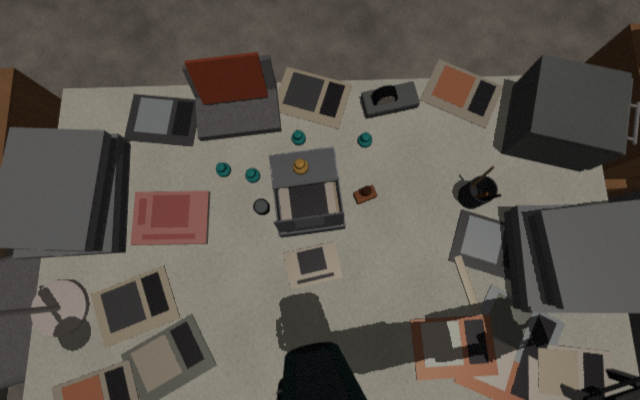

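The scene picture shows the box at about (350,215) with its flap up at (328,172) and the brass weight at (374,220). In the top picture the hood is at (305,167), the flap at (310,222), the loupe at (261,206), the stamp at (365,194) and the near booklet at (314,264).

```bash
python3 - <<'E'
from h import *
P=np.load("top.npy"); S=np.load("scene.npy")
def box(P,u0,u1,v0,v1,zl,zh):
    Q=P[v0:v1,u0:u1].reshape(-1,3); return Q[(Q[:,2]>zl)&(Q[:,2]<zh)]
H=box(P,262,350,140,190,.064,.08)
r=cv2.minAreaRect(H[:,:2].astype(np.float32)*1000); print("hood top",len(H),r,np.median(H[:,2]),cv2.boxPoints(r))
H=box(S,320,415,190,275,.064,.08)
r=cv2.minAreaRect(H[:,:2].astype(np.float32)*1000); print("hood scene",len(H),r,np.median(H[:,2]),cv2.boxPoints(r))
F=box(S,295,360,140,205,.085,.2); 
c=F.mean(0); w,V=np.linalg.eigh(np.cov((F-c).T)); print("flap scene",len(F),c,w,V[:,0],F[:,2].max())
F=box(P,265,352,205,240,.075,.2); 
c=F.mean(0); w,V=np.linalg.eigh(np.cov((F-c).T)); print("flap top",len(F),c,w,V[:,0],F.min(0),F.max(0))
print("table z",np.median(P[280:300,180:260,2]),np.median(S[150:200,220:260,2]))
E
```

```text
hood top 2066 ((650.0971069335938, 52.646724700927734), (115.49372100830078, 179.93385314941406), 5.944155693054199) 0.0734854148267402 [[583.3438  136.14972]
 [601.9776  -42.81669]
 [716.8504  -30.85627]
 [698.2166  148.11014]]
hood scene 2561 ((657.3683471679688, 53.275123596191406), (97.99083709716797, 182.25938415527344), 6.770689487457275) 0.07262647502387887 [[597.97076  137.9929  ]
 [619.45844  -42.995388]
 [716.7659   -31.442657]
 [695.27826  149.54564 ]]
flap scene 1124 [0.50168675 0.03182405 0.13369161] [8.40722784e-07 7.13976543e-04 2.39863644e-03] [ 0.9877353   0.11463431 -0.10600922] 0.17409415414311014
flap top 833 [0.49821792 0.03486788 0.13810892] [9.11019747e-06 9.29424125e-04 2.35592076e-03] [ 0.98709793  0.114655   -0.11176718] [ 0.48374004 -0.04859919  0.07587794] [0.51684028 0.11899455 0.17663606]
table z 0.001244433885012275 0.0002722604938566464
```

```bash
cat > tgt.py <<'E'
import sys
from h import *
A=np.array([.4915,.034,.063]); Y=.115
def go(x,z,a,y=0):
    o=robot.get_obs(); R0=rot(o["ee_rot"])
    R1=R.from_euler('z',Y)*R.from_euler('y',-a)*R.from_euler('x',np.pi)
    p=A+R.from_euler('z',Y).apply([x,y,z])
    t=(R.from_matrix(R0).inv()*R1).as_rotvec(); d=R0.T@(p-o["tool_pos"])*100
    print(x,z,a,"->",np.round(t,3),np.round(d,2))
if __name__=="__main__":
    o=robot.get_obs(); q=R.from_euler('z',-Y).apply(o["tool_pos"]-A)
    print("rel",q.round(4),"rpy",np.round(o["ee_rot"],3),"F",np.round(o["wrist_force"],2),"w",o["width"],"t",o["time"])
    for s in sys.argv[1:]: go(*map(float,s.split(",")))
E
python3 tgt.py -.055,.04,.35
```

```text
rel [-0.4085 -0.5205  0.1414] rpy [-3.14  -0.     0.268] F [-0.07 -0.09 -1.01] w 0.09402294906576722 t 0.1
-0.055 0.04 0.35 -> [-0.029  0.349  0.151] [ 42.86 -46.04  10.24]
```

>>> move_arm(deltas=[0,0,0.15,42.8,-46,4,1,0,0,0.15,42.8,-46,4,1,0,0,0.15,42.8,-46,4,1,0,0,0.15,42.8,-46,4,1,0,0,0.15,42.8,-46,4,1,0,0,0.15,42.8,-46,4,1,0,0,0.15,42.8,-46,4,1,0,0,0.15,42.8,-46,4,1])

```text
time: 0.9
tool_pos: [0.3306, -0.1746, 0.1797]
ee_rot: [3.141, -0.0, 0.117]
wrist_force: [1.2, -0.3, -0.3]
width: 0.0336
finger_force: 0.0
```

```bash
python3 tgt.py -.055,.04,.35
```

```text
rel [-0.1837 -0.1888  0.1167] rpy [ 3.141 -0.     0.117] F [ 1.21 -0.27 -0.29] w 0.033613388881821 t 0.9
-0.055 0.04 0.35 -> [-0.     0.35   0.002] [ 12.91 -18.86   7.67]
```

>>> move_arm(deltas=[0,0.35,0,12,-18.8,7.5,1,0,0.35,0,12,-18.8,7.5,1,0,0.35,0,12,-18.8,7.5,1,0,0.35,0,12,-18.8,7.5,1,0,0.35,0,12,-18.8,7.5,1,0,0.35,0,12,-18.8,7.5,1,0,0.35,0,12,-18.8,7.5,1])

```text
time: 1.6
tool_pos: [0.4268, 0.025, 0.1043]
ee_rot: [3.141, -0.348, 0.121]
wrist_force: [0.6, -0.2, -0.0]
width: 0.0006
finger_force: 0.0
```

```bash
python3 - <<'E'
from h import *
s=snap("scene"); I=s["image"][120:290,270:440,::-1]; cv2.imwrite("pics/s2.png",cv2.resize(I,None,fx=3.4,fy=3.4,interpolation=cv2.INTER_CUBIC))
E
python3 tgt.py -.055,.04,.35
```

```text
rel [-0.065  -0.0026  0.0419] rpy [ 3.141 -0.349  0.119] F [ 0.02  0.47 -0.5 ] w 0.0005077644318674817 t 1.65
-0.055 0.04 0.35 -> [-0.001  0.001  0.003] [ 0.87 -0.26  0.52]
```

View pics/s2.png

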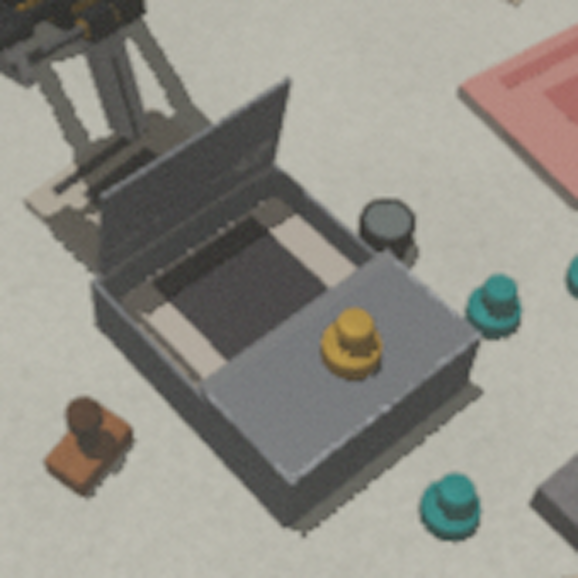

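The crop shows the closed fingers behind the flap at (125,130), with the path clear. Next I fold along an arc.

>>> move_arm(deltas=[0,0,0,2.8,-0.2,1,1,0,0,0,4.7,-0.2,1.7,1,0,0,0,5.6,-0.2,2.05,1,0,0,0,6.4,-0.2,2.6,1,0,0,0,7.15,-0.2,3.15,1,0,0,0,7.6,-0.2,3.8,1,0,0,0,8,-0.2,4.4,1,0,0,0,8,-0.2,4.4,1])

```text
time: 2.45
tool_pos: [0.5166, 0.037, 0.0899]
ee_rot: [-3.141, -0.348, 0.118]
wrist_force: [0.5, 0.9, -0.2]
width: 0.0004
finger_force: 0.0
```

```bash
python3 tgt.py .034,.015,.35 .038,.005,.35
```

```text
rel [0.0253 0.0001 0.0269] rpy [-3.141 -0.348  0.118] F [ 0.48  0.88 -0.16] w 0.000436688905560731 t 2.45
0.034 0.015 0.35 -> [-0.002  0.002  0.002] [0.41 0.01 1.42]
0.038 0.005 0.35 -> [-0.002  0.002  0.002] [0.45 0.01 2.5 ]
```

>>> move_arm(deltas=[0,0,0,0.3,0,0.7,1,0,0,0,0.4,0,1.4,1,0,0,0,0.45,0,1.9,1,0,0,0,0.5,0,2.3,1,0,0,0,0.5,0,2.3,1])

```text
time: 2.95
tool_pos: [0.5296, 0.0384, 0.0708]
ee_rot: [-3.141, -0.35, 0.118]
wrist_force: [0.8, 0.4, 0.6]
width: 0.0007
finger_force: 0.2
```

```bash
python3 - <<'E'
from h import *
s=snap("scene"); P=cloud(s); I=s["image"][120:290,270:440,::-1]; cv2.imwrite("pics/s3.png",cv2.resize(I,None,fx=3.4,fy=3.4,interpolation=cv2.INTER_CUBIC))
A=np.array([.4915,.034,.063]); Q=R.from_euler('z',-.115).apply(P[150:260,290:420].reshape(-1,3)-A)
for y0 in(-.07,.06):
  for x0 in range(20,130,5):
    m=(abs(Q[:,1]-y0)<.012)&(abs(Q[:,0]-x0/1000)<.0025)
    if m.any(): print(y0,x0,np.round(np.percentile(Q[m,2],80)*1000,1),end='; ')
print()
E
python3 tgt.py .038,.005,0
```

```text
-0.07 20 150.9; -0.07 25 145.6; -0.07 30 130.5; -0.07 35 117.8; -0.07 40 7.1; -0.07 45 7.1; -0.07 50 7.4; -0.07 55 7.8; -0.07 60 7.9; -0.07 65 8.5; -0.07 70 8.9; -0.07 75 9.1; -0.07 80 10.4; -0.07 85 10.5; -0.07 90 10.4; -0.07 95 11.4; -0.07 100 10.9; -0.07 105 12.7; -0.07 110 12.4; -0.07 115 17.1; -0.07 120 13.7; -0.07 125 12.5; 0.06 20 5.4; 0.06 25 5.9; 0.06 30 5.6; 0.06 35 6.1; 0.06 40 6.6; 0.06 45 7.1; 0.06 50 8.4; 0.06 55 8.4; 0.06 60 9.8; 0.06 65 9.3; 0.06 70 10.5; 0.06 75 9.7; 0.06 80 10.5; 0.06 85 10.9; 0.06 90 10.9; 0.06 95 10.8; 0.06 100 11.3; 0.06 105 12.7; 0.06 110 13.7; 0.06 120 14.5; 0.06 125 12.6; 
rel [ 0.0383 -0.      0.0081] rpy [-3.141 -0.35   0.118] F [0.4  0.04 0.62] w 0.000698215832625558 t 3.0
0.038 0.005 0.0 -> [-0.001 -0.35   0.003] [-0.13 -0.    0.28]
```

View pics/s3.png

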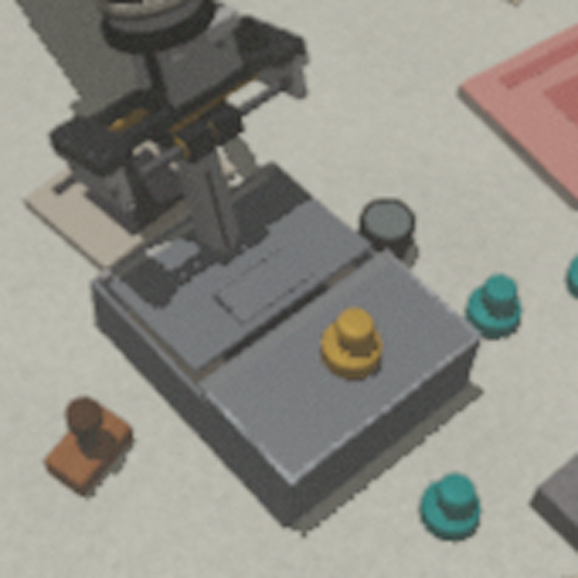

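The crop shows the flap almost flat, with the gap to the lip still open along (230,370)–(370,250). I straighten the hand and move up to the step.

>>> move_arm(deltas=[0,-0.15,0,0.3,0,0.3,1,0,-0.3,0,0.6,0,0.6,1,0,-0.35,0,0.9,0,0.8,1,0,-0.35,0,0.94,0,0.85,1,0,-0.35,0,0.94,0,0.85,1])

```text
time: 3.5
tool_pos: [0.5412, 0.0396, 0.0662]
ee_rot: [3.142, -0.001, 0.118]
wrist_force: [-0.7, -0.6, -0.1]
width: 0.0005
finger_force: 0.2
```

```bash
python3 tgt.py .06,.001,0
```

```text
rel [ 0.0501 -0.0001  0.0032] rpy [ 3.142e+00 -1.000e-03  1.180e-01] F [-0.7  -0.59 -0.05] w 0.0005230370340663288 t 3.5
0.06 0.001 0.0 -> [ 0.    -0.001  0.003] [ 0.99 -0.01  0.22]
```

>>> move_arm(deltas=[0,0,0,0,0,0.1,1,0,0,0,0,0,0.15,1,0,0,0,0,0,0.2,1,0,0,0,0,0,0.2,1])

```text
time: 3.9
tool_pos: [0.5406, 0.0395, 0.0652]
ee_rot: [3.141, -0.001, 0.118]
wrist_force: [-0.2, -0.6, 4.5]
width: 0.0002
finger_force: 1.7
```

```bash
python3 tgt.py
```

```text
rel [ 0.0494 -0.0001  0.0022] rpy [ 3.141e+00 -1.000e-03  1.180e-01] F [-0.23 -0.61  4.54] w 0.00024980643538857316 t 3.9
```

>>> move_arm(deltas=[0,0,0,0.5,0,0.18,1,0,0,0,1.0,0,0.18,1,0,0,0,1.4,0,0.18,1,0,0,0,1.8,0,0.18,1,0,0,0,2.2,0,0.18,1,0,0,0,2.5,0,0.18,1,0,0,0,2.5,0,0.18,1])

```text
time: 4.6
tool_pos: [0.5676, 0.0427, 0.0648]
ee_rot: [3.141, -0.004, 0.118]
wrist_force: [-0.5, 0.8, 7.8]
width: 0.0001
finger_force: 3.5
```

```bash
cat > look.py <<'E'
from h import *
import sys
s=snap("scene"); I=s["image"][120:290,270:440,::-1]; cv2.imwrite(f"pics/{sys.argv[1]}.png",cv2.resize(I,None,fx=3.4,fy=3.4,interpolation=cv2.INTER_CUBIC))
P=cloud(s); Q=R.from_euler('z',-.115).apply(P[150:260,290:420].reshape(-1,3)-np.array([.4915,.034,.063]))
for y0 in(-.06,.06):
    print(y0,[(x0,np.round(np.percentile(Q[m,2],50)*1000,1)) for x0 in range(45,145,5) if (m:=(abs(Q[:,1]-y0)<.015)&(abs(Q[:,0]-x0/1000)<.0025)).any()])
H=P[190:275,320:415].reshape(-1,3); H=H[(H[:,2]>.0695)&(H[:,2]<.08)]
print(cv2.minAreaRect(H[:,:2].astype(np.float32)*1000))
E
python3 look.py s4; python3 tgt.py
```

```text
-0.06 [(45, np.float64(2.8)), (50, np.float64(3.8)), (55, np.float64(72.9)), (60, np.float64(134.0)), (65, np.float64(4.3)), (70, np.float64(3.4)), (75, np.float64(3.5)), (80, np.float64(3.8)), (85, np.float64(3.1)), (90, np.float64(3.4)), (95, np.float64(140.7)), (100, np.float64(119.2)), (105, np.float64(113.7)), (110, np.float64(105.9)), (115, np.float64(2.1)), (120, np.float64(12.1)), (125, np.float64(10.9)), (130, np.float64(9.4)), (135, np.float64(9.1)), (140, np.float64(9.5))]
0.06 [(55, np.float64(2.0)), (60, np.float64(2.5)), (65, np.float64(2.4)), (70, np.float64(2.4)), (75, np.float64(2.4)), (80, np.float64(2.3)), (85, np.float64(4.1)), (90, np.float64(108.5)), (95, np.float64(141.3)), (100, np.float64(117.2)), (105, np.float64(113.5)), (110, np.float64(119.9)), (115, np.float64(2.5)), (120, np.float64(14.2)), (125, np.float64(11.6)), (130, np.float64(9.6)), (135, np.float64(9.3)), (140, np.float64(8.8))]
((633.7324829101562, 50.5367431640625), (144.7938232421875, 182.53448486328125), 6.5544610023498535)
rel [ 0.0766 -0.0001  0.0018] rpy [ 3.141 -0.005  0.118] F [0.01 1.34 7.85] w 0.0006873212153036431 t 4.65
```

View pics/s4.png

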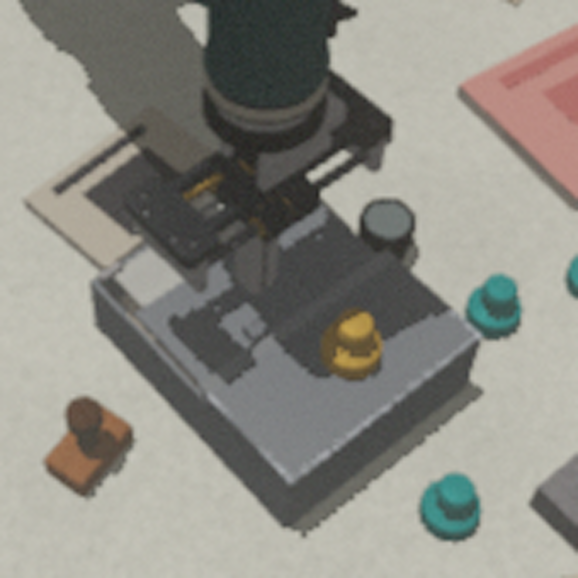

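The crop shows the flap flat, the gap closed at (230,370)–(300,320), and the box and weight unmoved. I keep pushing.

>>> move_arm(deltas=[0,0,0,0.4,0,-0.02,1,0,0,0,0.8,0,-0.02,1,0,0,0,1.2,0,-0.02,1,0,0,0,1.5,0,-0.02,1,0,0,0,1.8,0,-0.02,1,0,0,0,2.0,0,-0.02,1,0,0,0,2.0,0,-0.02,1])

```text
time: 5.35
tool_pos: [0.5835, 0.0443, 0.0642]
ee_rot: [3.141, 0.005, 0.118]
wrist_force: [-8.7, -0.6, 10.7]
width: 0.0003
finger_force: 5.1
```

```bash
python3 tgt.py
```

```text
rel [ 0.0925 -0.0003  0.0012] rpy [3.141 0.005 0.118] F [-8.74 -0.59 10.73] w 0.0003003783562372922 t 5.35
```

>>> move_arm(deltas=[0,0,0,0.05,0,-0.1,1,0,0,0,0.1,0,-0.15,1,0,0,0,0.1,0,-0.15,1])

```text
time: 5.65
tool_pos: [0.5858, 0.0447, 0.0646]
ee_rot: [3.141, 0.002, 0.118]
wrist_force: [-3.5, -1.6, 6.0]
width: 0.0006
finger_force: 3.1
```

```bash
python3 look.py s5; python3 tgt.py
```

```text
-0.06 [(45, np.float64(2.7)), (50, np.float64(2.1)), (55, np.float64(2.2)), (60, np.float64(2.0)), (65, np.float64(3.1)), (70, np.float64(3.3)), (75, np.float64(140.9)), (80, np.float64(134.2)), (85, np.float64(3.6)), (90, np.float64(2.7)), (95, np.float64(3.9)), (100, np.float64(4.1)), (105, np.float64(3.9)), (110, np.float64(4.4)), (115, np.float64(141.7)), (120, np.float64(116.8)), (125, np.float64(12.2)), (130, np.float64(13.6)), (135, np.float64(10.1)), (140, np.float64(9.3))]
0.06 [(75, np.float64(1.2)), (80, np.float64(2.3)), (85, np.float64(2.3)), (90, np.float64(2.6)), (95, np.float64(2.9)), (100, np.float64(3.0)), (105, np.float64(3.4)), (110, np.float64(109.2)), (115, np.float64(141.0)), (120, np.float64(117.4)), (125, np.float64(113.0)), (130, np.float64(13.0)), (135, np.float64(9.6)), (140, np.float64(9.8))]
((627.3306274414062, 50.08000946044922), (158.43991088867188, 182.36236572265625), 6.473165035247803)
rel [ 0.0949 -0.0002  0.0016] rpy [3.141e+00 2.000e-03 1.180e-01] F [-3.66 -0.8   7.21] w 0.00042257326085985865 t 5.7
```

View pics/s5.png

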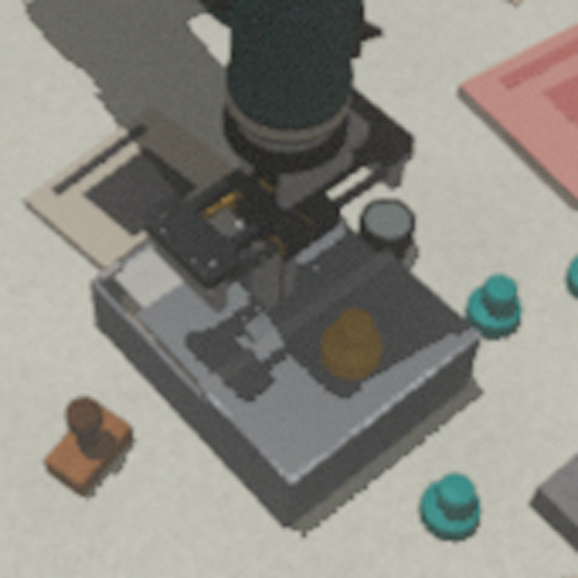

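The crop shows the box corners in the same pixels, (290,480) and (390,258), as before, so it has not shifted. I push a little further with less pressure.

>>> move_arm(deltas=[0,0,0,0.1,0,-0.05,1,0,0,0,0.2,0,-0.08,1,0,0,0,0.3,0,-0.08,1,0,0,0,0.3,0,-0.08,1])

```text
time: 6.1
tool_pos: [0.5859, 0.0448, 0.0644]
ee_rot: [3.141, 0.009, 0.118]
wrist_force: [-10.3, -2.2, 6.9]
width: 0.0005
finger_force: 5.5
```

```bash
python3 tgt.py
```

```text
rel [ 0.095  -0.0001  0.0014] rpy [3.141 0.009 0.118] F [-10.28  -2.16   6.94] w 0.0005440043513767511 t 6.1
```

Stalled against 10 N at the full-stroke position, so this is the end stop. I relax and lift clear.

>>> move_arm(deltas=[0,0,0,-0.25,0,-0.05,1,0,0,0,-0.35,0,-0.15,1,0,0,0,-0.4,0,-0.3,1,0,0,0,-0.6,0,-0.8,1,0,0,0,-0.6,0,-2.5,1,0,0,0,-0.6,0,-6,1,0,0,0,-0.6,0,-10,1,0,0,0,-0.6,0,-10,1])

```text
time: 6.9
tool_pos: [0.5879, 0.0448, 0.1733]
ee_rot: [3.14, -0.015, 0.118]
wrist_force: [0.2, 0.4, 2.1]
width: 0.0003
finger_force: 0.0
```

>>> move_arm(deltas=[0,0,0,-5,0,0,1,0,0,0,-10,0,0,1,0,0,0,-15,0,0,1,0,0,0,-18,0,0,1,0,0,0,-18,0,0,1,0,0,0,-18,0,0,1,0,0,0,-18,0,0,1])

```text
time: 7.6
tool_pos: [0.4061, 0.0236, 0.1653]
ee_rot: [3.141, -0.001, 0.118]
wrist_force: [0.7, -0.5, 0.3]
width: 0.0004
finger_force: 0.0
```

```bash
python3 look.py s6; python3 tgt.py; python3 - <<'E'
from h import *
s=snap("scene"); P=cloud(s); Q=R.from_euler('z',-.115).apply(P[140:260,290:420].reshape(-1,3)-np.array([.4915,.034,.063]))
m=abs(Q[:,1])<.025; Q=Q[m]
print([(x,np.round(np.median(Q[k,2])*1000,1)) for x in range(20,150,3) if (k:=abs(Q[:,0]-x/1000)<.0015).any()])
E
```

```text
-0.06 [(45, np.float64(1.9)), (50, np.float64(1.8)), (55, np.float64(2.3)), (60, np.float64(2.3)), (65, np.float64(2.4)), (70, np.float64(2.4)), (75, np.float64(2.5)), (80, np.float64(2.0)), (85, np.float64(1.9)), (90, np.float64(2.4)), (95, np.float64(2.0)), (100, np.float64(1.8)), (105, np.float64(2.0)), (110, np.float64(2.7)), (115, np.float64(3.2)), (120, np.float64(12.6)), (125, np.float64(10.7)), (130, np.float64(9.5)), (135, np.float64(9.4)), (140, np.float64(9.3))]
0.06 [(45, np.float64(1.8)), (50, np.float64(2.6)), (55, np.float64(2.9)), (60, np.float64(2.6)), (65, np.float64(2.7)), (70, np.float64(2.8)), (75, np.float64(2.0)), (80, np.float64(2.2)), (85, np.float64(1.6)), (90, np.float64(1.9)), (95, np.float64(2.6)), (100, np.float64(2.2)), (105, np.float64(2.3)), (110, np.float64(2.4)), (115, np.float64(2.4)), (120, np.float64(12.7)), (125, np.float64(11.7)), (130, np.float64(9.4)), (135, np.float64(9.4)), (140, np.float64(9.5))]
((650.7100830078125, 52.33548355102539), (112.24620819091797, 181.22760009765625), 6.658522129058838)
rel [-0.0861 -0.0006  0.1022] rpy [ 3.142 -
[... 413 characters left out ...]
.8)), (65, np.float64(3.1)), (68, np.float64(1.8)), (71, np.float64(2.3)), (74, np.float64(2.4)), (77, np.float64(1.7)), (80, np.float64(2.3)), (83, np.float64(1.6)), (86, np.float64(2.4)), (89, np.float64(1.7)), (92, np.float64(2.1)), (95, np.float64(2.1)), (98, np.float64(2.7)), (101, np.float64(4.3)), (104, np.float64(11.8)), (107, np.float64(12.0)), (110, np.float64(10.7)), (113, np.float64(10.3)), (116, np.float64(9.1)), (119, np.float64(11.2)), (122, np.float64(12.9)), (125, np.float64(11.6)), (128, np.float64(10.0)), (131, np.float64(9.9)), (134, np.float64(10.0)), (137, np.float64(9.3)), (140, np.float64(10.2)), (143, np.float64(10.2)), (146, np.float64(9.4)), (149, np.float64(9.7))]
```

View pics/s6.png

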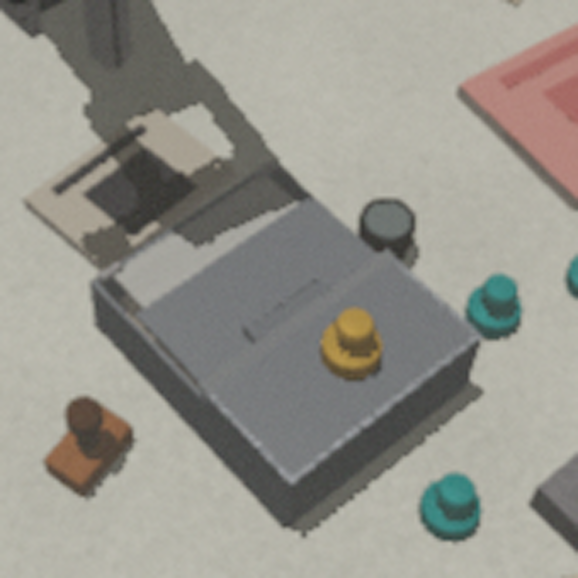

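The picture shows the flap flat and tucked, with the step at (285,305), the weight unmoved and the hand clear. The step's depth edge sits at about 103 mm and the flap's rear edge at about 42 mm, so the stroke is about 34 mm.

```bash
python3 -c "
from bench import robot
print(robot.close_job())"
```

```text
the job is handed in; nothing more can be done
None
```

The flap is folded flat and pushed home under the lip (about 34 mm of slide by the depth image). It stayed shut after release, the box, weight and bystanders show no movement in the last picture, and the hand is clear. The job is handed in; no verdict was returned.

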